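Key and close the lid of a makeup blender case

TASK

The lid of the round makeup blender case was put on with its notch away from the pin on the case's rim, so it stands proud on the seal. Push the lid round by its tab with a fingertip until the notch is over the pin, then press the lid down until it is fully seated, level on the rim, and let go. Do not pick the lid up, and leave the nail file, brow pencil, mirror and polish bottle where they are.

Things in the scene. Friction and masses are not known exactly. Their poses are not given: they have to be found in the camera images.
- case: Round charcoal silicone case fixed to the desk: open tub 100 mm in outer diameter, rim 60 mm high. Origin: centre of its underside, z up; +x points to its pin. The lid's peg (17 mm thick, 46 mm long, under the lid's centre) runs in a socket on the case's axis, so the lid turns freely either way about that axis and stays where it is left.
- pin (a point): Top of the brass pin, on its centre line, 47 mm from the case's axis and 69 mm above the desk (9 mm above the rim). The pin is a radial rib 8 mm wide reaching from 43 to 62 mm from the axis, so its outer end shows beyond the lid.
- lid: Loose pale blush lid lying on the seal: a disc 104 mm in diameter, 10 mm thick, about 0.12 kg. Origin: centre of the disc's underside, z up; 70 mm above the desk at the start (top at 80 mm), 60 mm when seated on the rim. +x points to its one notch, -x to its tab. The top is flat and bare at the centre, where it can be pressed.
- notch (a point): Middle of the notch in the lid's edge, 47 mm from the lid's axis, level with the disc's underside. The notch is 16 mm wide, open outward, and reaches in to 38 mm from the axis; it has 4 mm to spare each side of the pin. At the start it is 40 to 180 degrees from the pin, either way. Aligned, it lies over the point pin in plan.
- tab (a point): Centre of the top of the tab: an upright round charcoal stub on the lid, 12 mm in diameter, 15 mm high above the disc, 36 mm from the lid's axis.
- seal (a joint): Stiff black ring seal (52 to 72 mm in diameter) that carries the lid. 0 = up, as at the start (m, grows downward); 0.010 with the lid seated. It needs about 5 N to push down, does not spring back and does not sink under the lid's weight. Pressing with the notch off the pin is blocked by the pin, the lid tilting a little.
- file: Glass nail file lying on the desk, 140 x 12 x 4 mm. Origin: centre of its underside, long axis x. To be left alone.
- pencil: Teal plastic brow pencil lying on the desk, about 136 x 10 x 10 mm. Origin: centre of the underside of its barrel, long axis x. To be left alone.
- mirror: Small rectangular mirror lying on the desk, 110 x 80 x 8 mm, black frame. Origin: centre of its underside. To be left alone.
- polish: Small nail polish bottle standing on the desk, 32 mm in diameter, 65 mm high. Origin: centre of its underside. To be left alone.
Not all that is in view belongs to the job. Leave any green or pink look-alike of the lid alone.

How it is judged (in metres and radians):
At the end, for the whole second after the job is handed in: The lid lies level (within 0.04 rad) and at rest on the rim, its underside within 1.5 mm of the rim's height and the seal pushed down at least 8.5 mm, with the notch round the pin (notch and pin sites within 6 mm in plan) (z of lid in the frame of case below 0.0615 m and horizontal distance between notch and pin below 0.006 m and angle between lid's own z axis and vertical below 0.04 rad and value of joint seal above 0.0085 m and linear speed of lid below 0.02 m/s); the robot touches nothing.
It fails at once if the lid is lifted more than 8 mm above where it lay (z of lid in the frame of case above 0.078 m).
It fails at once if the nail file is moved more than 20 mm (distance of file from where it was at the start of the episode above 0.02 m).
It fails at once if the brow pencil is moved more than 20 mm (distance of pencil from where it was at the start of the episode above 0.02 m).
It fails at once if the mirror is moved more than 20 mm (distance of mirror from where it was at the start of the episode above 0.02 m).
It fails at once if the polish bottle is moved more than 20 mm or tipped over (distance of polish from where it was at the start of the episode above 0.02 m or angle between polish's own z axis and vertical above 0.5 rad).
It also fails if it takes over 64 s, if anything falls off the work surface, if the arm or the gripper's body presses on something with over 40 N, if the wrist force passes 120 N, or if a joint passes its speed limit or range.

ROBOT

A 6-joint arm with a two-finger parallel gripper is mounted at the origin on the work surface. World frame = base frame: x ahead of the robot, y to its left, z up, the work surface at z = 0. Lengths are in m, angles in degrees, forces in N, time in s.
With the tool pointing down it reaches from about 0.4 to 0.825 m from the base axis. Payload 7 kg.
Tool frame: the origin (TCP) lies midway between the tips of the shut fingers; the grasp point (between the pads) lies 19 mm behind it; z points along the fingers, y is the direction in which the jaws open and shut (so a half turn about z gives the same grasp; the last joint's range is limited). The gripper opens to 88 mm and grips with 3 to 60 N. Pads are 19 mm wide; open, the fingers measure 130 mm over their backs; the gripper's body (78 mm by 193 mm) begins 47 mm behind the grasp point.
Start: joints at [86.637, 20.546, 0.682, 0, -70.136, -16.507], TCP at [0.229, 0.635, 0.201] pointing down, gripper open.
Joint ranges: [-176.03, 176.03], [-82.01, 121.73], [-58.28, 71.71], [-173.87, 95.51], [-174.79, -0.11], [-173.66, 173.66]. Speed limits (degrees/s): [136.94, 136.94, 172.46, 180, 180, 180].

INTERFACE

Orientations are given as [roll, pitch, yaw] about the fixed x, y, z axes, in that order (R = Rz(yaw) Ry(pitch) Rx(roll)).
In Python, from plant import ctrl gives the robot as it stands. The module is installed in compiled form; this text tells all that it offers.
- The arm moves only by the tool arm_command, never from a script. Its argument "targets" is a list that holds one entry, the list of rows, each a list of 7 numbers: the turn, a rotation vector about the world's x, y, z in rad, then the shift along the world's x, y, z in cm, then the opening, from 0 (shut) to 1 (fully open). A call has 1 to 8 rows; each row is the pose to reach, as a shift and turn from the pose commanded when the call began; what a row does not reach only later rows make up. A row lasts 1/12 s, in which the tool goes at most 41.7 mm and 7.16 degrees, less where a joint would pass 70% of its speed; a pose out of reach is approached as far as the arm can. A call with a gripper value outside its range is refused whole. The fingers move at their own pace and stop on an object; the grip force is fixed at half the most. Time passes only in rows, so rows that repeat a pose let the fingers close. It gives the time, the measured TCP pose, the force and the opening at its end, in the units of the state.
- ctrl.get_obs(): the state, without advancing time (a new reading comes with each control period).
- ctrl.snapshot(name): name is "scene" or "top" or "wrist"; returns the picture (384x512x3 uint8, blue, green, red); there is no depth.
- ctrl.camera_model(name): a dict with "K" (3x3 intrinsics, pixels), "xyz" and "rotation" of the camera in the world. Camera axes: x right, y up, looking along -z (the intrinsics and any distortion apply to the point x, -y, -z); pixel columns grow to the right and rows downward; lengths in m; the calibration is good to about 2 mm. A picture is of the moment at which its call begins: read the wrist's pose just before it. camera_model takes no time and is no camera call; for the wrist camera it gives the pose at the moment of the call.
- ctrl.close_job(): hands the job in, once; it reports no verdict.
The state is a dict: "clock": time; "joint_pos": joint angles; "qvel": joint speeds; "tau": joint torques, N m; "tool_pos": TCP position; "orientation": TCP orientation; "force": force on the tool from outside, world axes, zero at the start; "moment": the same for the moment, N m; "opening": finger opening in m.
Only numpy, scipy, OpenCV 4.12 (cv2) and the standard library are available. Lean on these libraries where they do the work, as an engineer would, in place of code of your own. Each camera call takes 0.05 s, during which the arm holds its last target. There are 200 camera calls.

## Working session

There is one attempt and no reset: what is moved stays moved. The work goes in short steps, Python scripts to look and compute and a tool call to move; the robot and the scene stay as the last step left them, time stands still between calls to the robot, and variables do not carry over. Pictures are saved under pics/ and viewed, about 8 in all and at most 12, crops included, and the job is handed in when it is done.

Besides the shell and the picture viewer there is one more tool, called after ">>>" as name([rows], argument=value, ...), one row to a line, values as JSON. arm_command: Moves the arm, as the interface text tells. Its arguments: {"type":"object","properties":{"targets":{"type":"array","items":{"type":"array","items":{"type":"array","items":{"type":"number"}}}}},"required":["targets"]}

```bash
mkdir -p pics; cat > h.py <<'E'
import numpy as np, cv2
from plant import ctrl
def ray(cam,u,v):
    K=np.array(cam["K"]);R=np.array(cam["rotation"]);
    d=np.linalg.inv(K)@[u,v,1]; return np.array(cam["xyz"]),R@[d[0],-d[1],-d[2]]
def onz(cam,u,v,z):
    o,d=ray(cam,u,v); return o+d*(z-o[2])/d[2]
def proj(cam,p):
    q=np.array(cam["rotation"]).T@(np.array(p)-cam["xyz"]); a=np.array(cam["K"])@[q[0],-q[1],-q[2]]; return a[:2]/a[2]
E
python3 - <<'E'
from h import *
for n in("top","scene"):
    im=ctrl.snapshot(n);cv2.imwrite(f"pics/{n}0.png",im);print(n,ctrl.camera_model(n))
print(ctrl.get_obs())
E
```

```text
top {'K': array([[404.33139696,   0.        , 261.03444591],
       [  0.        , 404.33139696, 188.67250239],
       [  0.        ,   0.        ,   1.        ]]), 'xyz': array([0.51854692, 0.08173422, 0.89614983]), 'rotation': array([ 3.49393450e+00, -5.31037569e-02, -9.10073914e+01])}
scene {'K': array([[414.80768132,   0.        , 251.33224189],
       [  0.        , 414.80768132, 194.27170044],
       [  0.        ,   0.        ,   1.        ]]), 'xyz': array([0.99699819, 0.12990468, 0.62709437]), 'rotation': array([38.47965029, -0.17683197, 97.83403184])}
{'clock': 0.1, 'joint_pos': array([ 8.66362642e+01,  2.05884364e+01,  6.41049123e-01, -1.93440991e-02,
       -7.01345701e+01, -1.65054255e+01]), 'qvel': array([-0.02878011,  0.0085205 ,  0.11066573,  0.16007036, -0.04298218,
       -0.04809442]), 'tau': array([-2.09804799e-03, -5.84165025e+01,  2.93751115e+01,  7.01558948e+00,
        1.01555165e-02, -5.16831676e-05]), 'tool_pos': array([0.22928884, 0.6343811 , 0.20001425]), 'orientation': array([ 1.79916253e+02, -5.85059934e-03, -1.98757434e+01]), 'force': array([-0.33084633, -0.67171953, -0.2858544 ]), 'moment': array([-0.03773532,  0.04586782,  0.04474128]), 'opening': 0.08782267284530358}
```

View pics/top0.png

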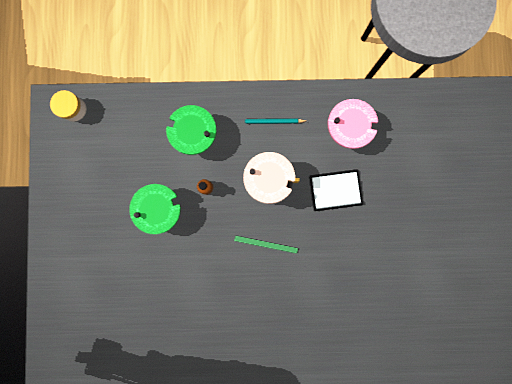

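View pics/scene0.png

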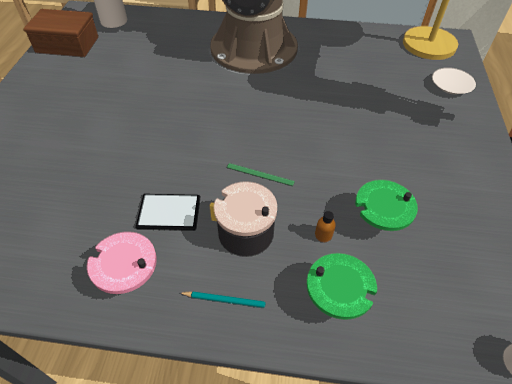

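```bash
python3 - <<'E'
s=open('h.py').read()
s=s.replace('from plant import ctrl\n','''from plant import ctrl as _c
from scipy.spatial.transform import Rotation as Ro
class ctrl:
    snapshot=_c.snapshot; get_obs=_c.get_obs; close_job=_c.close_job
    def camera_model(n):
        m=dict(_c.camera_model(n)); m["rotation"]=Ro.from_euler("xyz",m["rotation"],degrees=True).as_matrix(); return m
''')
open('h.py','w').write(s)
E
python3 - <<'E'
from h import *
a=cv2.imread("pics/top0.png");b=cv2.imread("pics/scene0.png")
cv2.imwrite("pics/crop.png",np.hstack([cv2.resize(a[145:215,225:315],None,fx=4.4,fy=4.4,interpolation=2),cv2.resize(b[175:259,200:290],None,fx=4.4,fy=3.6667,interpolation=2)]))
for n,im in(("top",a),("scene",b)):
    c=ctrl.camera_model(n)
    hsv=cv2.cvtColor(im,cv2.COLOR_BGR2HSV)
    m=((hsv[...,2]>150)&(hsv[...,1]>15)&(hsv[...,1]<75)&((hsv[...,0]<20)|(hsv[...,0]>170))).astype(np.uint8)
    x0,y0,x1,y1=(235,145,310,215) if n=="top" else(205,170,290,240)
    k=np.zeros_like(m);k[y0:y1,x0:x1]=m[y0:y1,x0:x1]
    ct=max(cv2.findContours(k,0,1)[0],key=cv2.contourArea)
    P=np.array([onz(c,*p[0],.08)[:2] for p in ct],np.float32)
    (cx,cy),r=cv2.minEnclosingCircle(P);print(n,cx,cy,r)
    d=P-[cx,cy];rr=np.hypot(*d.T);an=np.degrees(np.arctan2(d[:,1],d[:,0]))
    print([(int(t),round(1000*float(q))) for t,q in zip(an,rr) if q<r-.006])
    dk=np.zeros_like(m);dk[y0:y1,x0:x1]=(hsv[y0:y1,x0:x1,2]<70)
    hull=np.zeros_like(m);cv2.fillPoly(hull,[cv2.convexHull(ct)],1)
    N,l,st,ce=cv2.connectedComponentsWithStats(dk&hull)
    for i in range(1,N):
        if st[i,4]>4:
            p=onz(c,*ce[i],.09);e=p[:2]-[cx,cy];print("dark",st[i],ce[i],p,np.hypot(*e),np.degrees(np.arctan2(e[1],e[0])))
    br=np.zeros_like(m);br[y0:y1,x0:x1]=((hsv[...,1]>130)&(hsv[...,2]>110)&(hsv[...,0]>10)&(hsv[...,0]<35))[y0:y1,x0:x1]
    N,l,st,ce=cv2.connectedComponentsWithStats(br)
    for i in range(1,N):
        p=onz(c,*ce[i],.069);e=p[:2]-[cx,cy];print("brass",st[i],ce[i],p,np.hypot(*e),np.degrees(np.arctan2(e[1],e[0])))
E
```

```text
top 0.5881806015968323 0.06681578606367111 0.03597021475434303
[(39, 29), (36, 28), (36, 25), (42, 25), (45, 26), (48, 28), (51, 29), (54, 28), (58, 27), (63, 28), (62, 26), (59, 24), (57, 22), (59, 20), (67, 21), (72, 20), (79, 21), (75, 24), (76, 26), (77, 28), (81, 27), (85, 27), (89, 27), (94, 27), (98, 28), (101, 30), (101, 30), (98, 28), (103, 26), (109, 25), (113, 25), (119, 25), (123, 26), (130, 25), (136, 25), (139, 27), (139, 30), (142, 28), (143, 26), (146, 24), (153, 25), (157, 24), (163, 26), (164, 28), (165, 30), (168, 27), (172, 27), (177, 27), (-178, 27), (-174, 27), (-170, 27), (-165, 28), (-160, 26), (-156, 27), (-152, 28), (-149, 29), (-140, 30), (-135, 30), (-129, 30), (-120, 29)]
brass [295 178   5   4  19] [296.89473684 179.42105263] [0.58676015 0.00615085 0.069     ] 0.060681561322516266 -91.3413193228101
scene 0.5937824249267578 0.0659366101026535 0.05530747026205063
[(-121, 49), (-121, 46), (-122, 45), (-121, 42), (-121, 40), (-117, 40), (-114, 38), (-110, 39), (-107, 39), (-103, 40), (-102, 41), (-101, 43), (-101, 44), (-102, 47), (-102, 48), (-19, 49), (-14, 49), (-8, 49), (-6, 49), (-5, 48), (2, 49), (4, 49), (6, 49), (8, 49)]
dark [262 207   6   9  49] [264.55102041 211.06122449] [0.60495438 0.09902217 0.09      ] 0.03492086423454578 71.34178204562963
brass [210 203   7  18  62] [212.19354839 211.91935484] [0.603435   0.01183737 0.069     ] 0.05495361798743366 -79.88353976936021
```

View pics/crop.png

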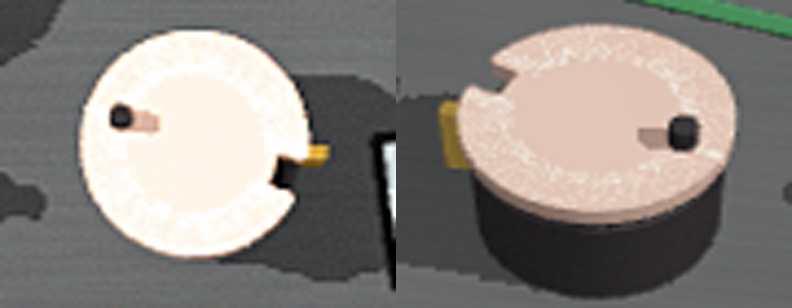

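```bash
python3 - <<'E'
from h import *
t=ctrl.camera_model("top");s=ctrl.camera_model("scene")
im=cv2.imread("pics/top0.png")[145:215,225:315].astype(int)
m=(im.min(2)>130).astype(np.uint8); m[:,88-15:]*=1
ct=max(cv2.findContours(m,0,1)[0],key=cv2.contourArea)
P=np.array([onz(t,p[0][0]+225,p[0][1]+145,.08)[:2] for p in ct],np.float32)
(cx,cy),r=cv2.minEnclosingCircle(P);print("topc",cx,cy,r)
c=np.array([cx,cy])
def sh(n,cam,u,v,z,c=c):
    p=onz(cam,u,v,z);e=p[:2]-c;print(n,p.round(4),np.hypot(*e).round(4),np.degrees(np.arctan2(e[1],e[0])).round(1))
sh("notch",t,289.8,184.3,.08);sh("tab",t,252.3,171.6,.095);sh("pin",t,297,180,.069)
c2=np.array([.5938,.0659])
sh("notch",s,200+(490-396)/4.4,175+92/3.667,.08,c2);sh("tab",s,264.3,175+122/3.667,.095,c2)
sh("pintop",s,213.4,202.8,.069,c2);sh("pin outer",s,200+(446-396)/4.4,175+103/3.667,.069,c2)
print(proj(s,[cx,cy-.062,0.069]),proj(s,[cx,cy-.062,0.06]))
E
```

```text
topc 0.5916917324066162 0.06392548233270645 0.053333643823862076
notch [0.5762 0.0217 0.08  ] 0.0449 -110.2
tab [0.6018 0.0969 0.095 ] 0.0345 73.0
pin [0.5856 0.006  0.069 ] 0.0583 -96.0
notch [0.5852 0.0246 0.08  ] 0.0422 -101.8
tab [0.6032 0.0983 0.095 ] 0.0337 73.8
pintop [0.5844 0.0102 0.069 ] 0.0565 -99.5
pin outer [0.5855 0.0069 0.069 ] 0.0596 -98.0
[207.75755439 205.66020952] [208.17699668 208.84382273]
```

>>> arm_command([
  [[0,0,0,0,0,4,0],[0,0,0,3,-3,8,0],[0,0,0,5,-6.5,10,0],[0,0,0,7,-10,12,0],[0,0,0,9,-13.5,12,0],[0,0,0,11,-17,12,0],[0,0,0,13,-20.5,12,0],[0,0,0,15,-24,12,0]],
])

```text
clock: 0.77
tool_pos: [0.3724, 0.406, 0.321]
orientation: [-180.0, 0.0, -19.8]
force: [1.5, -0.0, 0.3]
opening: 0.0398
```

>>> arm_command([
  [[0,0,0,2,-3.5,0,0],[0,0,0,4,-7,0,0],[0,0,0,6,-10.5,0,0],[0,0,0,8,-14,0,0],[0,0,0,10,-17.5,0,0],[0,0,0,12,-21,0,0],[0,0,0,14,-24.5,0,0],[0,0,0,16,-28,0,0]],
])

```text
clock: 1.43
tool_pos: [0.5323, 0.1259, 0.3207]
orientation: [-180.0, 0.0, -19.9]
force: [0.7, 1.0, 0.3]
opening: 0.0007
```

```bash
python3 - <<'E'
from h import *
o=ctrl.get_obs();print({k:o[k] for k in("clock","joint_pos","tool_pos","orientation","opening","force")})
c=ctrl.camera_model("wrist");print(c);im=ctrl.snapshot("wrist");cv2.imwrite("pics/w1.png",im)
print(proj(c,[.592,.065,.08]))
E
```

```text
{'clock': 1.4333, 'joint_pos': array([ 3.38310722e+01,  5.20290046e+00, -3.90902402e+00, -9.63224670e-03,
       -8.08906042e+01,  3.63112292e+01]), 'tool_pos': array([0.53229016, 0.12594164, 0.32073111]), 'orientation': array([-1.79996406e+02,  9.16131726e-03, -1.98592236e+01]), 'opening': 0.0006999943429473985, 'force': array([0.72243352, 0.96792848, 0.34755283])}
{'K': array([[333.73666544,   0.        , 257.09582127],
       [  0.        , 333.73666544, 190.50826066],
       [  0.        ,   0.        ,   1.        ]]), 'xyz': array([0.59693067, 0.10426916, 0.50551584]), 'rotation': array([[-3.41395921e-01,  9.08826525e-01,  2.39756486e-01],
       [-9.39919238e-01, -3.30321060e-01, -8.62544071e-02],
       [ 8.06323522e-04, -2.54798637e-01,  9.66993798e-01]])}
[288.28687384  95.17289934]
```

View pics/w1.png

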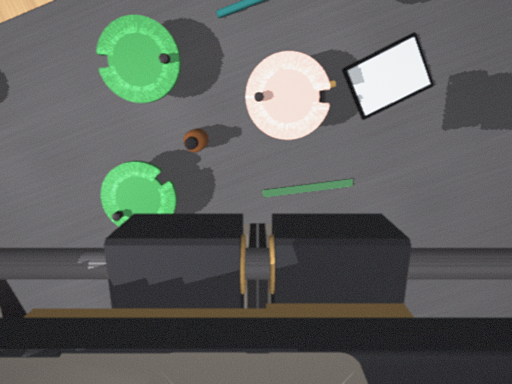

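```bash
cat > m.py <<'E'
from h import *
def wr(im,c,g=(.592,.065)):
    u,v=proj(c,[*g,.08]); k=np.hypot(*(proj(c,[g[0]+.07,g[1],.08])-[u,v]))
    x0,x1,y0,y1=[int(max(0,q)) for q in(u-k,u+k,v-k,v+k)]
    s=im[y0:y1,x0:x1].astype(int);h=cv2.cvtColor(s.astype(np.uint8),cv2.COLOR_BGR2HSV).astype(int)
    def P(mask,z):
        cs=cv2.findContours(mask.astype(np.uint8),0,1)[0];q=max(cs,key=cv2.contourArea)
        return q,q[:,0,:]+[x0,y0]
    q,pl=P(s.min(2)>110,0)
    L=np.array([onz(c,*p,.08)[:2] for p in pl],np.float32)
    r=np.hypot(*(L-g).T)
    for _ in range(5):
        A=np.c_[2*L,np.ones(len(L))][r>.049];b=(L[r>.049]**2).sum(1);sol=np.linalg.lstsq(A,b,rcond=None)[0];ct=sol[:2];r=np.hypot(*(L-ct).T)
    print("lid",ct.round(4),"R",np.sqrt(sol[2]+ct@ct).round(4),"n",len(L))
    ang=lambda p:(np.hypot(*(p[:2]-ct)).round(4),np.degrees(np.arctan2(*(p[:2]-ct)[::-1])).round(1))
    print("notch mouth pts",[ang(p) for p in L[r<.046]])
    hull=np.zeros(s.shape[:2],np.uint8);cv2.fillPoly(hull,[cv2.convexHull(q)],1)
    N,_,st,ce=cv2.connectedComponentsWithStats(((s.max(2)<75)&(hull>0)).astype(np.uint8))
    for i in range(1,N):
        if st[i,4]>9:p=onz(c,*(ce[i]+[x0,y0]),.09);print("dark",st[i,4],p.round(4),ang(p))
    br=((h[...,1]>110)&(h[...,2]>90)&(h[...,0]>10)&(h[...,0]<32)).astype(np.uint8)
    N,_,st,ce=cv2.connectedComponentsWithStats(br)
    for i in range(1,N):
        if st[i,4]>4:p=onz(c,*(ce[i]+[x0,y0]),.069);print("brass",st[i,4],ce[i]+[x0,y0],p.round(4),ang(p))
    return ct
E
python3 - <<'E'
from m import *
for n,f in(("wrist","w1"),("top","top0")): print(n);wr(cv2.imread(f"pics/{f}.png"),ctrl.camera_model(n))
# triangulate pin
t=ctrl.camera_model("top");w=ctrl.camera_model("wrist")
o1,d1=ray(t,296.9,179.4);o2,d2=ray(w,333,84)
a=np.linalg.lstsq(np.c_[d1,-d2],o2-o1,rcond=None)[0];print(o1+a[0]*d1,o2+a[1]*d2)
E
```

```text
wrist
lid [0.5976 0.0698] R 0.0578 n 462
notch mouth pts [(np.float64(0.0458), np.float64(12.7)), (np.float64(0.0455), np.float64(14.7)), (np.float64(0.0453), np.float64(16.8)), (np.float64(0.0451), np.float64(18.8)), (np.float64(0.045), np.float64(20.9)), (np.float64(0.0458), np.float64(22.1)), (np.float64(0.0459), np.float64(38.7)), (np.float64(0.0443), np.float64(39.2)), (np.float64(0.0437), np.float64(40.5)), (np.float64(0.0442), np.float64(42.6)), (np.float64(0.0437), np.float64(43.9)), (np.float64(0.0432), np.float64(45.3)), (np.float64(0.0428), np.float64(46.7)), (np.float64(0.0435), np.float64(48.7)), (np.float64(0.0431), np.float64(50.2)), (np.float64(0.0427), np.float64(51.6)), (np.float64(0.0435), np.float64(53.6)), (np.float64(0.0432), np.float64(55.1)), (np.float64(0.043), np.float64(56.6)), (np.float64(0.0427), np.float64(58.1)), (np.float64(0.0425), np.float64(59.7)), (np.float64(0.0423), np.float64(61.2)), (np.float64(0.0434), np.float64(63.0)), (np.float64(0.0446), np.float64(63.2)), (np.float64(0.0458), np.float64(63.4)), (np.float64(0.0458), np.float64(63.4)), (np.
[... 2655 characters left out ...]
np.float64(0.0438), np.float64(86.5)), (np.float64(0.0437), np.float64(89.2)), (np.float64(0.0438), np.float64(91.8)), (np.float64(0.0439), np.float64(94.5)), (np.float64(0.0442), np.float64(97.1)), (np.float64(0.0445), np.float64(99.7)), (np.float64(0.0449), np.float64(102.2)), (np.float64(0.0454), np.float64(104.7)), (np.float64(0.0448), np.float64(110.4)), (np.float64(0.0456), np.float64(112.8))]
dark 20 [0.6034 0.0978 0.09  ] (np.float64(0.0264), np.float64(73.9))
dark 39 [0.5754 0.022  0.09  ] (np.float64(0.0545), np.float64(-112.3))
brass 25 [296.4 180. ] [0.5856 0.0072 0.069 ] (np.float64(0.0661), np.float64(-99.2))
[0.58528453 0.00782112 0.08740487] [0.5878938  0.00567642 0.0878162 ]
```

```bash
python3 - <<'E'
s=open('m.py').read()
a=s.index("    r=np.hypot(*(L-g)");b=s.index("    ang=")
s=s[:a]+'''    (cx,cy),R=cv2.minEnclosingCircle(L);ct=np.array([cx,cy]);r=np.hypot(*(L-ct).T)
    print("lid",ct.round(4),"R",round(R,4))
'''+s[b:]
s=s.replace('print("notch mouth pts",[ang(p) for p in L[r<.046]])','n=[ang(p)[1] for p in L[r<.046]];print("notch edge",min(n),max(n),np.median(n))')
open('m.py','w').write(s)
E
python3 - <<'E'
from m import *
for n,f in(("wrist","w1"),("top","top0")): print(n);wr(cv2.imread(f"pics/{f}.png"),ctrl.camera_model(n))
E
```

```text
wrist
lid [0.6022 0.0714] R 0.0678
notch edge -19.8 118.6 51.8
dark 85 [0.5784 0.0203 0.09  ] (np.float64(0.0564), np.float64(-115.0))
dark 37 [0.605  0.0936 0.09  ] (np.float64(0.0223), np.float64(82.9))
brass 29 [332.75862069  83.44827586] [0.5881 0.0015 0.069 ] (np.float64(0.0713), np.float64(-101.4))
top
lid [0.5974 0.0759] R 0.0656
notch edge -6.4 130.1 55.8
dark 20 [0.6034 0.0978 0.09  ] (np.float64(0.0227), np.float64(74.6))
dark 39 [0.5754 0.022  0.09  ] (np.float64(0.0582), np.float64(-112.2))
brass 25 [296.4 180. ] [0.5856 0.0072 0.069 ] (np.float64(0.0697), np.float64(-99.8))
```

```bash
python3 - <<'E'
s=open('m.py').read()
s=s.replace("P(s.min(2)>110,0)","P((s.min(2)>110)&(h[...,1]<110)&(h[...,0]>=0),0)")
s=s.replace("    (cx,cy),R=","    k=np.hypot(*(L-g).T)<.058;q=q[k];L=L[k];print('dropped',(~k).sum(),pl[~k][:3].tolist())\n    (cx,cy),R=")
open('m.py','w').write(s)
E
python3 - <<'E'
from m import *
for n,f in(("wrist","w1"),("top","top0")): print(n);wr(cv2.imread(f"pics/{f}.png"),ctrl.camera_model(n))
E
```

```text
wrist
dropped 125 [[247, 67], [246, 66], [246, 67]]
lid [0.592 0.065] R 0.058
notch edge -115.8 -97.2 -107.0
dark 85 [0.5784 0.0203 0.09  ] (np.float64(0.0467), np.float64(-107.0))
dark 37 [0.605  0.0936 0.09  ] (np.float64(0.0314), np.float64(65.6))
brass 29 [332.75862069  83.44827586] [0.5881 0.0015 0.069 ] (np.float64(0.0636), np.float64(-93.5))
top
dropped 24 [[245, 160], [244, 160], [243, 160]]
lid [0.5935 0.0659] R 0.0553
notch edge -121.9 -100.9 -110.7
dark 20 [0.6034 0.0978 0.09  ] (np.float64(0.0334), np.float64(72.8))
dark 38 [0.5755 0.0221 0.09  ] (np.float64(0.0474), np.float64(-112.4))
brass 25 [296.4 180. ] [0.5856 0.0072 0.069 ] (np.float64(0.0593), np.float64(-97.7))
```

>>> arm_command([
  [[0,0,0,1,-2,-3,0],[0,0,0,2,-4,-6,0],[0,0,0,3,-5,-9,0],[0,0,0,3,-5,-10,0],[0,0,0,3,-5,-10,0]],
])

```text
clock: 1.9
tool_pos: [0.5602, 0.0767, 0.2173]
orientation: [179.8, 0.3, -20.0]
force: [-0.7, 0.1, 0.6]
opening: 0.0006
```

```bash
python3 - <<'E'
from m import *
print(ctrl.get_obs()["tool_pos"])
c=ctrl.camera_model("wrist");im=ctrl.snapshot("wrist");cv2.imwrite("pics/w2.png",im)
print(proj(c,[.592,.065,.08]),c["xyz"])
wr(im,c)
cv2.imwrite("pics/w2c.png",cv2.resize(im[:256,140:460],None,fx=2.4,fy=2.3,interpolation=2))
E
```

```text
[0.56020625 0.07671709 0.21730945]
[258.03489384 138.84947757] [0.62588126 0.05529479 0.40175703]
dropped 8 [[204, 165], [203, 165], [202, 165]]
lid [0.59   0.0676] R 0.055
notch edge -117.8 -96.7 -107.7
dark 150 [0.5781 0.0251 0.09  ] (np.float64(0.0442), np.float64(-105.6))
dark 70 [0.603  0.0989 0.09  ] (np.float64(0.0338), np.float64(67.4))
brass 65 [313.95384615 121.89230769] [0.5875 0.0083 0.069 ] (np.float64(0.0594), np.float64(-92.4))
```

View pics/w2c.png

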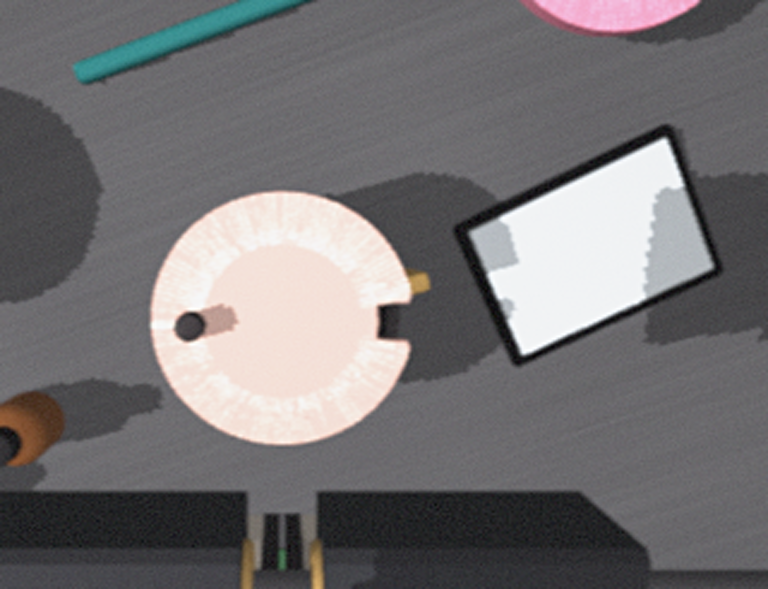

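The close view shows the lid at about (257,138), the notch at (302,140), and the brass pin end at (315,122). The tab is at (219,142). The notch needs to turn about 13–15° counter-clockwise. I'll push the tab from its +x side.

>>> arm_command([
  [[0,0,0,3,0.7,-2,0],[0,0,0,6.7,1.4,-4,0],[0,0,0,6.7,1.4,-7.5,0],[0,0,0,6.7,1.4,-11,0],[0,0,0,6.7,1.4,-12.5,0],[0,0,0,6.7,1.4,-13,0],[0,0,0,6.7,1.4,-13,0]],
])

```text
clock: 2.53
tool_pos: [0.6292, 0.0928, 0.0913]
orientation: [180.0, -0.0, -19.8]
force: [-1.2, -0.4, 0.3]
opening: 0.0003
```

>>> arm_command([
  [[0,0,0,-0.3,0.1,0,0],[0,0,0,-0.6,0.2,0,0],[0,0,0,-0.9,0.3,0,0],[0,0,0,-1.1,0.35,0,0],[0,0,0,-1.3,0.4,0,0],[0,0,0,-1.3,0.4,0,0]],
])

```text
clock: 3.03
tool_pos: [0.6157, 0.0961, 0.0915]
orientation: [-180.0, -0.0, -19.9]
force: [-0.6, -0.7, -0.2]
opening: 0.0001
```

```bash
python3 - <<'E'
from m import *
print(ctrl.get_obs()["tool_pos"])
c=ctrl.camera_model("wrist");im=ctrl.snapshot("wrist");cv2.imwrite("pics/w3.png",im)
t=ctrl.snapshot("top")
cv2.imwrite("pics/w3c.png",np.hstack([im,cv2.resize(t[145:215,225:295],(288,384),interpolation=2)]))
E
```

```text
[0.61569163 0.09607548 0.091511  ]
```

View pics/w3c.png

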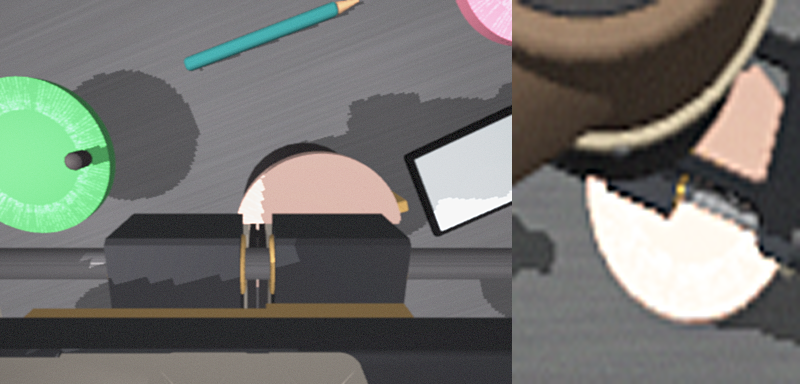

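>>> arm_command([
  [[0,0,0,0.4,-0.1,0,0],[0,0,0,0.8,-0.2,0,0],[0,0,0,0.8,-0.2,-0.3,0],[0,0,0,0.8,-0.2,-0.6,0],[0,0,0,0.8,-0.2,-0.6,0]],
])

```text
clock: 3.55
tool_pos: [0.6234, 0.0936, 0.0836]
orientation: [179.9, 0.1, -19.9]
force: [0.8, -0.2, -0.1]
opening: 0.0003
```

>>> arm_command([
  [[0,0,0,-0.2,0.05,0,0],[0,0,0,-0.4,0.1,0,0],[0,0,0,-0.6,0.15,0,0],[0,0,0,-0.8,0.2,0,0],[0,0,0,-1.0,0.25,0,0],[0,0,0,-1.2,0.3,0,0],[0,0,0,-1.2,0.3,0,0]],
])

```text
clock: 4.13
tool_pos: [0.6115, 0.097, 0.085]
orientation: [-180.0, -0.0, -19.9]
force: [0.3, 0.9, -0.4]
opening: 0.0005
```

```bash
python3 - <<'E'
from m import *
t=ctrl.snapshot("top");s=ctrl.snapshot("scene")
cv2.imwrite("pics/s4c.png",np.hstack([cv2.resize(s[170:260,195:295],(444,400),interpolation=2),cv2.resize(t[145:215,225:295],(350,400),interpolation=2)]))
E
```

```text
(no output)
```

View pics/s4c.png

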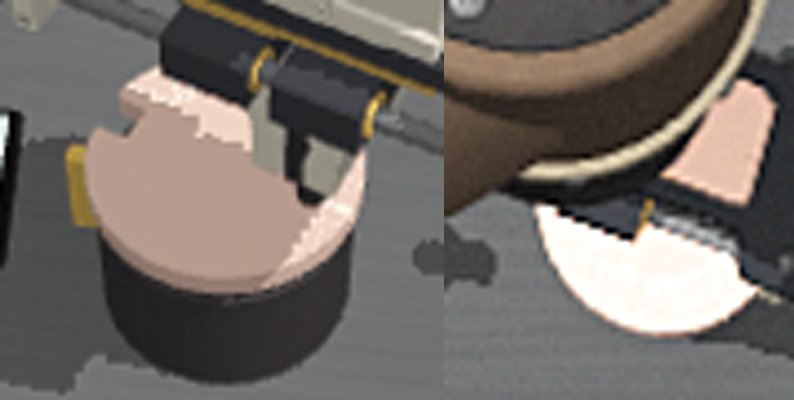

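```bash
cat > sc.py <<'E'
from h import *
C=np.array([.592,.0645])
def sc(name):
    c=ctrl.camera_model("scene");im=ctrl.snapshot("scene") if not name else cv2.imread(name)
    if not name: cv2.imwrite("pics/last.png",im)
    # rim of the lid top polled every degree: notch = where pink is missing at r=45 mm
    b=cv2.GaussianBlur(im,(3,3),0).astype(int)
    A=np.arange(-150,-60,1.);bad=[]
    for a in A:
        u,v=proj(c,[*(C+.045*np.array([np.cos(np.radians(a)),np.sin(np.radians(a))])),.08]);p=b[int(round(v)),int(round(u))]
        bad.append(not(p[2]>125 and 12<p[2]-p[0]<75))
    B=A[np.array(bad)];print("notch gap",B.min() if len(B) else None,B.max() if len(B) else None,len(B),np.median(B) if len(B) else None)
E
python3 - <<'E'
from sc import *
sc("pics/scene0.png");sc(None)
E
```

```text
notch gap -116.0 -103.0 14 -109.5
notch gap -150.0 -103.0 16 -110.5
```

>>> arm_command([
  [[0,0,0,-0.2,0.05,0,0],[0,0,0,-0.4,0.1,0,0],[0,0,0,-0.4,0.1,0,0]],
])

```text
clock: 4.53
tool_pos: [0.6075, 0.0979, 0.0847]
orientation: [180.0, 0.0, -19.9]
force: [0.1, 0.2, 0.7]
opening: 0.0004
```

```bash
python3 -c "
from sc import *
sc(None)"
```

```text
notch gap -112.0 -103.0 10 -107.5
```

>>> arm_command([
  [[0,0,0,-0.2,0.05,0,0],[0,0,0,-0.4,0.1,0,0],[0,0,0,-0.5,0.1,0,0],[0,0,0,-0.5,0.1,0,0]],
])

```text
clock: 4.92
tool_pos: [0.6027, 0.0989, 0.0848]
orientation: [180.0, 0.0, -19.9]
force: [0.8, -0.6, -0.3]
opening: 0.0004
```

```bash
python3 -c "
from sc import *
sc(None)
t=ctrl.snapshot('top');s=cv2.imread('pics/last.png')
cv2.imwrite('pics/s5c.png',np.hstack([cv2.resize(s[170:260,195:295],(444,400),interpolation=2),cv2.resize(t[145:215,225:295],(350,400),interpolation=2)]))
"
```

```text
notch gap -112.0 -103.0 10 -107.5
```

View pics/s5c.png

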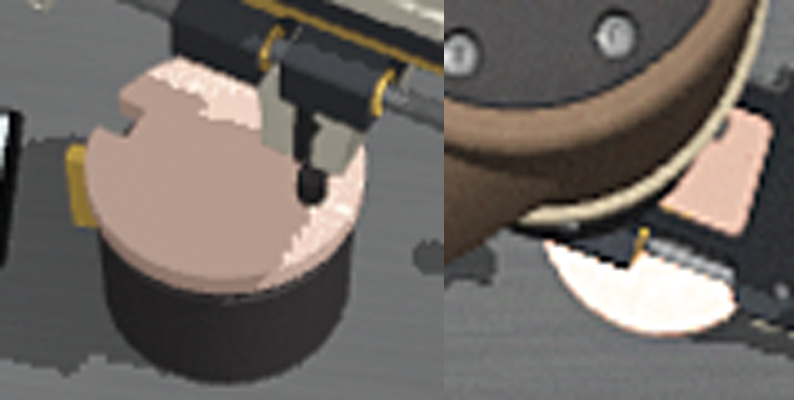

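```bash
python3 -c "
from sc import *
c=ctrl.camera_model('scene')
f=lambda p:((proj(c,p)-[195,170])*4.44).round()
for p in ([.6027,.0989,.0848],[.6029,.0988,.095],[.6029,.0988,.08],[.6027,.0989,.105],[.6027,.0989,.125]):print(p,f(p))
o=ctrl.get_obs();print(o['force'],o['moment'],o['tool_pos'])
"
```

```text
[0.6027, 0.0989, 0.0848] [309. 186.]
[0.6029, 0.0988, 0.095] [309. 169.]
[0.6029, 0.0988, 0.08] [308. 194.]
[0.6027, 0.0989, 0.105] [310. 152.]
[0.6027, 0.0989, 0.125] [312. 117.]
[-0.07853186 -0.17219564 -0.50003163] [ 0.0252409  -0.06355752  0.00115961] [0.60292322 0.09893645 0.08484402]
```

>>> arm_command([
  [[0,0,0,1,-0.3,0,0],[0,0,0,2.0,-0.6,0,0],[0,0,0,2.6,-0.8,0,0],[0,0,0,2.6,-0.8,0,0]],
])

```text
clock: 5.35
tool_pos: [0.6306, 0.0904, 0.0844]
orientation: [180.0, -0.0, -19.9]
force: [0.5, 0.5, 0.5]
opening: 0.0006
```

```bash
python3 -c "
from sc import *
sc(None);o=ctrl.get_obs();print(o['tool_pos'])
c=ctrl.camera_model('scene')
f=lambda p:((proj(c,p)-[205,165])*8.0).round()
print(f(o['tool_pos']),f([.6029,.0988,.095]),f([.6029,.0988,.08]))
a=cv2.imread('pics/last.png')
cv2.imwrite('pics/s6c.png',cv2.resize(a[165:235,205:295],None,fx=8,fy=8,interpolation=2))
"
```

```text
notch gap -150.0 -103.0 44 -128.5
[0.62966509 0.09042529 0.0842657 ]
[418. 481.] [477. 345.] [475. 389.]
```

View pics/s6c.png

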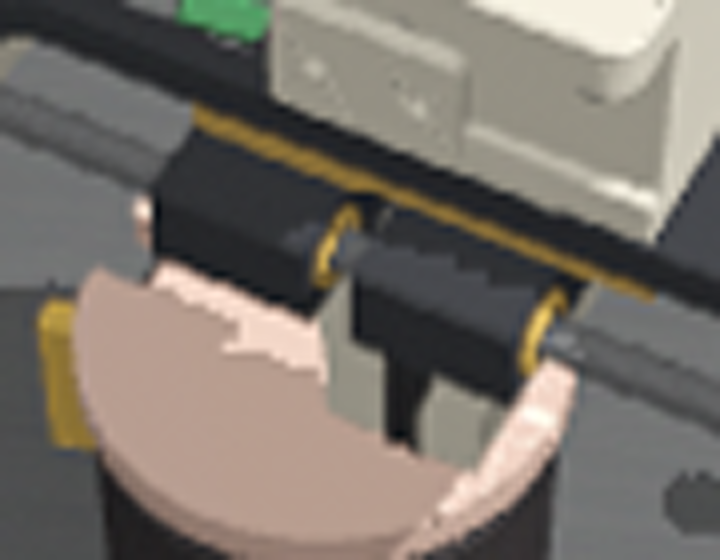

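The fingertips end near crop (405,445), about 35 crop px above the projected TCP. That puts them roughly 11 mm higher than the reading, so they passed over the tab without touching it. I'll lower in small steps and watch the force.

>>> arm_command([
  [[0,0,0,0,0,-0.2,0],[0,0,0,0,0,-0.4,0],[0,0,0,0,0,-0.4,0]],
])

```text
clock: 5.65
tool_pos: [0.6283, 0.0908, 0.0802]
orientation: [180.0, 0.0, -19.9]
force: [0.0, 0.0, -0.1]
opening: 0.0003
```

>>> arm_command([
  [[0,0,0,0,0,-0.1,0],[0,0,0,0,0,-0.2,0],[0,0,0,0,0,-0.3,0],[0,0,0,0,0,-0.3,0]],
])

```text
clock: 5.98
tool_pos: [0.6288, 0.091, 0.0776]
orientation: [180.0, 0.0, -19.9]
force: [-0.3, -0.2, 0.7]
opening: 0.0001
```

>>> arm_command([
  [[0,0,0,0,0,-0.1,0],[0,0,0,0,0,-0.2,0],[0,0,0,0,0,-0.2,0]],
])

```text
clock: 6.23
tool_pos: [0.6288, 0.0909, 0.0756]
orientation: [180.0, 0.0, -19.9]
force: [1.4, -0.5, 0.1]
opening: 0.0007
```

>>> arm_command([
  [[0,0,0,-0.3,0.1,0,0],[0,0,0,-0.6,0.2,0,0],[0,0,0,-0.9,0.3,0,0],[0,0,0,-1.2,0.4,0,0],[0,0,0,-1.4,0.45,0,0],[0,0,0,-1.6,0.5,0,0],[0,0,0,-1.6,0.5,0,0]],
])

```text
clock: 6.82
tool_pos: [0.6125, 0.0961, 0.0759]
orientation: [-180.0, -0.0, -19.9]
force: [0.6, 0.6, 0.3]
opening: 0.0001
```

```bash
python3 -c "
from sc import *
sc(None)
"
```

```text
notch gap -150.0 -103.0 21 -140.0
```

>>> arm_command([
  [[0,0,0,-0.2,0.06,0,0],[0,0,0,-0.4,0.12,0,0],[0,0,0,-0.6,0.16,0,0],[0,0,0,-0.6,0.16,0,0]],
])

```text
clock: 7.2
tool_pos: [0.6065, 0.0975, 0.0758]
orientation: [180.0, 0.0, -19.9]
force: [0.9, -0.9, 0.2]
opening: 0.0007
```

```bash
sed -i 's/-150,-60/-124,-60/' sc.py; python3 -c "
from sc import *
sc('pics/last.png');sc(None)
"
```

```text
notch gap -112.0 -103.0 10 -107.5
notch gap -112.0 -103.0 10 -107.5
```

```bash
python3 -c "
from sc import *
o=ctrl.get_obs()['tool_pos'];print(o)
a=cv2.imread('pics/last.png');t=ctrl.snapshot('top');w=ctrl.snapshot('wrist')
x,y=230,170
for n,(x,y,f,W) in dict(scene=(225,170,8,0),top=(225,145,6,0)).items():
  c=ctrl.camera_model(n);print(n,((proj(c,o)-[x,y])*f).round(),((proj(c,[.6029,.0988,.095])-[x,y])*f).round())
cv2.imwrite('pics/s7c.png',np.hstack([cv2.resize(a[170:230,225:275],None,fx=8,fy=8,interpolation=2),cv2.resize(w[120:320,180:340],None,fx=2.4,fy=2.4,interpolation=2)]))
"
```

```text
[0.60675694 0.09754115 0.07581962]
scene [306. 376.] [317. 305.]
top [163. 151.] [158. 156.]
```

View pics/s7c.png

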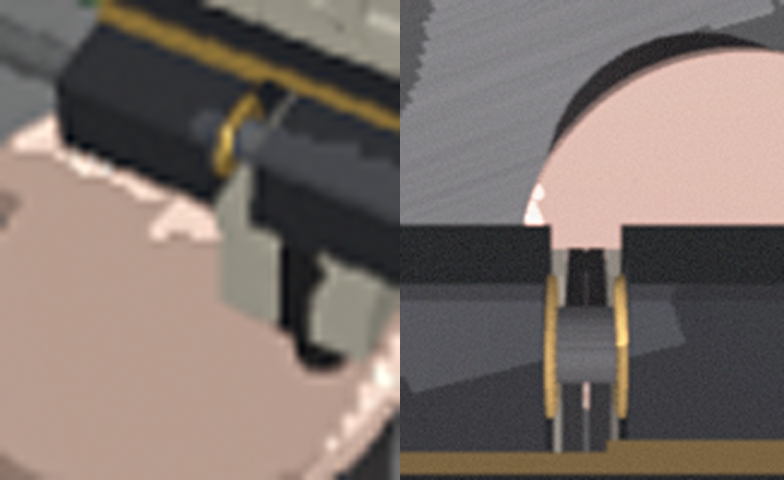

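Two signs agree: the tab is still in its original place, and the fingertip appears 15–19 mm above the reported TCP. I'll back off and go lower, watching the force.

>>> arm_command([
  [[0,0,0,1,-0.3,0,0],[0,0,0,2.2,-0.7,0,0],[0,0,0,2.2,-0.7,-0.3,0],[0,0,0,2.2,-0.7,-0.5,0],[0,0,0,2.2,-0.7,-0.5,0]],
])

```text
clock: 7.77
tool_pos: [0.6283, 0.0902, 0.0698]
orientation: [179.9, 0.1, -19.9]
force: [-0.3, 0.3, -0.3]
opening: 0.0005
```

>>> arm_command([
  [[0,0,0,0,0,-0.1,0],[0,0,0,0,0,-0.2,0],[0,0,0,0,0,-0.3,0],[0,0,0,0,0,-0.3,0]],
])

```text
clock: 8.1
tool_pos: [0.6287, 0.0906, 0.0677]
orientation: [180.0, 0.0, -19.9]
force: [0.0, -0.2, -0.6]
opening: 0.0002
```

>>> arm_command([
  [[0,0,0,-0.3,0.1,0,0],[0,0,0,-0.6,0.2,0,0],[0,0,0,-0.9,0.3,0,0],[0,0,0,-1.2,0.4,0,0],[0,0,0,-1.4,0.45,0,0],[0,0,0,-1.6,0.5,0,0],[0,0,0,-1.6,0.5,0,0]],
])

```text
clock: 8.68
tool_pos: [0.6126, 0.0957, 0.0679]
orientation: [-180.0, -0.0, -19.9]
force: [0.0, -0.2, -0.4]
opening: 0.0003
```

```bash
python3 -c "
from sc import *
sc(None)
"
```

```text
notch gap -105.0 -95.0 11 -100.0
```

>>> arm_command([
  [[0,0,0,-0.2,0.03,0,0],[0,0,0,-0.35,0.05,0,0],[0,0,0,-0.35,0.05,0,0]],
])

```text
clock: 8.98
tool_pos: [0.6092, 0.096, 0.0678]
orientation: [180.0, 0.0, -19.9]
force: [0.0, 0.2, 0.7]
opening: 0.0005
```

```bash
python3 -c "
from sc import *
sc(None)
"
```

```text
notch gap -99.0 -89.0 11 -94.0
```

>>> arm_command([
  [[0,0,0,1,-0.3,0,0],[0,0,0,1.5,-0.5,2,0],[0,0,0,0,-1,5.5,0],[0,0,0,-2,-1.5,9,0],[0,0,0,-4,-2,12.5,0],[0,0,0,-5,-2,15,0],[0,0,0,-5,-2,15,0]],
])

```text
clock: 9.62
tool_pos: [0.5613, 0.0761, 0.2248]
orientation: [-179.7, -0.5, -19.8]
force: [0.7, 1.2, 0.1]
opening: 0.0002
```

```bash
python3 - <<'E'
from m import *
print(ctrl.get_obs()["tool_pos"])
c=ctrl.camera_model("wrist");im=ctrl.snapshot("wrist");cv2.imwrite("pics/w5.png",im)
u,v=proj(c,[.592,.065,.08]);print(u,v)
print("w");wr(im,c)
t=ctrl.snapshot("top");cv2.imwrite("pics/t5.png",t)
x,y=int(u)-60,max(0,int(v)-60);print(x,y)
cv2.imwrite("pics/w5c.png",cv2.resize(im[y:y+120,x:x+140],None,fx=5,fy=5,interpolation=2))
E
```

```text
[0.56129808 0.07614759 0.22475095]
259.42812329683585 141.1541138081249
w
dropped 0 []
lid [0.5921 0.0674] R 0.0554
notch edge -108.8 -87.6 -97.8
dark 75 [0.5839 0.024  0.09  ] (np.float64(0.0442), np.float64(-100.7))
dark 61 [0.5943 0.101  0.09  ] (np.float64(0.0337), np.float64(86.2))
brass 166 [308.90963855 126.78915663] [0.5875 0.0137 0.069 ] (np.float64(0.0538), np.float64(-94.9))
199 81
```

View pics/w5c.png

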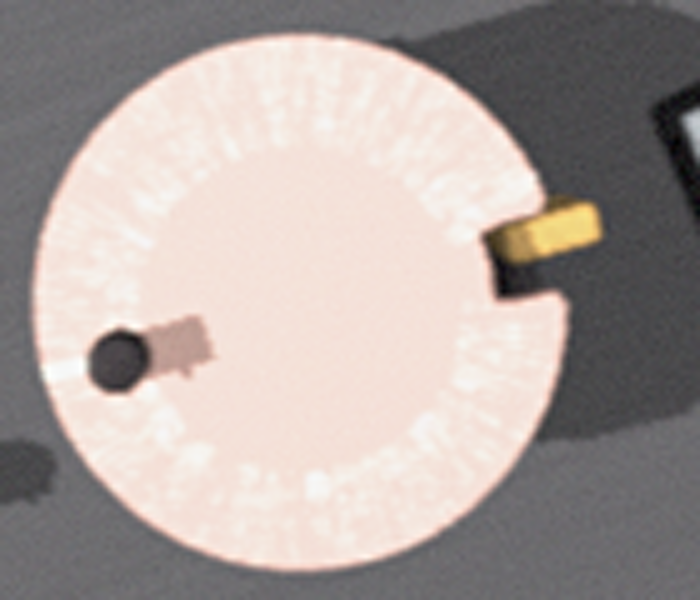

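The pin is inside the notch with a margin on both sides, and the estimates of the misalignment run from -3° to +3° against ±4.9° allowed. I'll press at the lid's centre.

>>> arm_command([
  [[0,0,0,1.5,-0.6,-3,0],[0,0,0,3.1,-1.2,-6.5,0],[0,0,0,3.1,-1.2,-10,0],[0,0,0,3.1,-1.2,-13,0],[0,0,0,3.1,-1.2,-14.5,0],[0,0,0,3.1,-1.2,-15,0],[0,0,0,3.1,-1.2,-15.5,0],[0,0,0,3.1,-1.2,-15.5,0]],
])

```text
clock: 10.38
tool_pos: [0.5904, 0.0638, 0.0618]
orientation: [179.9, 0.1, -19.9]
force: [-0.1, -0.0, 0.2]
opening: 0.0004
```

>>> arm_command([
  [[0,0,0,0,0,-0.2,0],[0,0,0,0,0,-0.4,0],[0,0,0,0,0,-0.6,0],[0,0,0,0,0,-0.6,0]],
])

```text
clock: 10.72
tool_pos: [0.5906, 0.0641, 0.0572]
orientation: [-180.0, -0.0, -19.9]
force: [-1.4, 0.5, 0.4]
opening: 0.0004
```

>>> arm_command([
  [[0,0,0,0,0,-0.15,0],[0,0,0,0,0,-0.3,0],[0,0,0,0,0,-0.4,0],[0,0,0,0,0,-0.4,0]],
])

```text
clock: 11.05
tool_pos: [0.5907, 0.0641, 0.053]
orientation: [-180.0, -0.0, -19.9]
force: [0.2, 0.2, 1.9]
opening: 0.0006
```

>>> arm_command([
  [[0,0,0,0,0,-0.15,0],[0,0,0,0,0,-0.3,0],[0,0,0,0,0,-0.4,0],[0,0,0,0,0,-0.4,0]],
])

```text
clock: 11.38
tool_pos: [0.5907, 0.0641, 0.0487]
orientation: [-180.0, -0.0, -19.9]
force: [0.4, -0.5, 2.4]
opening: 0.0003
```

>>> arm_command([
  [[0,0,0,0,0,-0.1,0],[0,0,0,0,0,-0.2,0],[0,0,0,0,0,-0.3,0],[0,0,0,0,0,-0.3,0]],
])

```text
clock: 11.72
tool_pos: [0.5906, 0.0641, 0.0456]
orientation: [-180.0, -0.0, -19.9]
force: [2.3, 1.3, 1.6]
opening: 0.0007
```

```bash
python3 -c "
from sc import *
print(ctrl.get_obs()['force'])
sc(None);a=cv2.imread('pics/last.png');b=cv2.imread('pics/scene0.png')
# lid front edge rows: pink->charcoal below the centre
for im in(b,a):
  for u in(235,245,255): 
    col=im[200:245,u].astype(int); k=np.where((col[:,2]>110)&(col[:,2]-col[:,0]>8))[0]; print(u,200+k.max() if len(k) else None,end=' ')
  print()
c=ctrl.camera_model('scene');print(proj(c,[.644,.0645,.07]),proj(c,[.644,.0645,.06]))
"
```

```text
[2.26633076 1.26158053 1.62478361]
notch gap -124.0 -81.0 23 -95.0
235 233 245 235 255 234 
235 236 245 238 255 237 
[239.75506501 235.72253421] [239.8717398  239.10551147]
```

The lid's front edge has dropped 3 px, about 9 mm. I'll keep pressing until the force rises.

>>> arm_command([
  [[0,0,0,0,0,-0.1,0],[0,0,0,0,0,-0.2,0],[0,0,0,0,0,-0.2,0]],
])

```text
clock: 12.02
tool_pos: [0.5906, 0.0641, 0.0446]
orientation: [-180.0, -0.0, -19.8]
force: [-2.3, 0.7, 9.6]
opening: 0.0005
```

>>> arm_command([
  [[0,0,0,0,0,-0.1,0],[0,0,0,0,0,-0.2,0],[0,0,0,0,0,-0.2,0]],
])

```text
clock: 12.27
tool_pos: [0.5907, 0.0641, 0.0445]
orientation: [-180.0, -0.1, -19.8]
force: [-8.7, 1.5, 26.1]
opening: 0.0005
```

>>> arm_command([
  [[0,0,0,0,0,1,0],[0,0,0,0,0,4,0],[0,0,0,-1,0.5,8,0],[0,0,0,-2,1,12,0],[0,0,0,-3,1.2,16,0],[0,0,0,-3,1.2,18,0],[0,0,0,-3,1.2,18,0],[0,0,0,-3,1.2,18,0]],
])

```text
clock: 12.93
tool_pos: [0.5604, 0.0762, 0.2229]
orientation: [-179.9, -0.1, -19.9]
force: [-0.8, 0.1, -0.7]
opening: 0.0006
```

```bash
python3 - <<'E'
from m import *
o=ctrl.get_obs();print(o["tool_pos"],o["force"])
c=ctrl.camera_model("wrist");im=ctrl.snapshot("wrist");s=ctrl.snapshot("scene")
u,v=proj(c,[.592,.065,.07]);x,y=int(u)-55,max(0,int(v)-55)
for q in(235,245,255):
    col=s[200:245,q].astype(int);k=np.where((col[:,2]>110)&(col[:,2]-col[:,0]>8))[0];print(q,200+k.max())
cv2.imwrite("pics/end.png",np.hstack([cv2.resize(im[y:y+110,x:x+130],(473,400),interpolation=2),cv2.resize(s[175:255,203:268],(325,400),interpolation=2)]))
E
```

```text
[0.56036287 0.0762336  0.22293935] [-0.77217784  0.12096407 -0.67840059]
235 236
245 238
255 237
```

View pics/end.png

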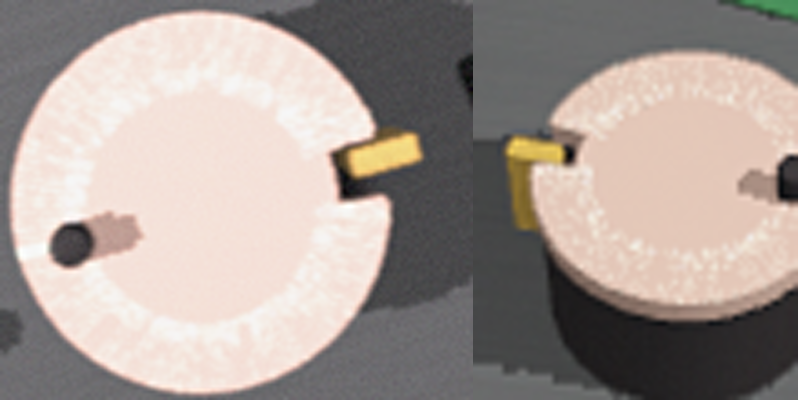

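The final picture shows the brass pin inside the notch, the lid level and low on the tub, and the robot clear of it. I'm handing the job in.

```bash
python3 -c "
from plant import ctrl
print(ctrl.close_job())"
```

```text
the job is handed in; nothing more can be done
None
```

I pushed the lid about 14° counter-clockwise by its tab with the shut fingertips. I then pressed it down at its centre, let go, retreated and handed the job in.

**Last checks**
- **Seated:** pressing went down about 10 mm, then stopped hard at 26 N. In the scene view the lid's front edge is 3 px lower in all three columns I checked, which is about 9 mm and shows no visible tilt.
- **Aligned:** the last picture shows the brass pin inside the notch, slightly to one side of its middle. I estimate it is 2–3 mm off, against a 6 mm limit.
- **Clear of the robot:** the fingers are about 15 cm above the lid, and force readings are near zero.
- **Other objects:** I never pushed near the file, pencil, mirror or bottle. I did not measure their positions again at the end.

**What disagreed**
- **Starting angle:** the notch started only about 14° from the pin, not the stated 40° or more.
- **Fingertip height:** the fingertips were about 20–25 mm higher than the reported tool position. My first passes went over the tab without touching it, so I worked lower in small steps.
- **Alignment estimates:** the tab bearing and the notch edges differed by about 5°. That left doubt of roughly 3° either way, within the 4.9° of play.

I viewed 12 pictures, the limit.

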